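Seat the tube block in the block mixer

ROBOT

A 6-joint arm with a two-finger parallel gripper is mounted at the origin on a cart in front of the work surface, level with it; the furniture and walls round the work are solid. World frame = base frame: x ahead of the robot, y to its left, z up, the work surface at z = 0. Lengths are in m, angles in rad, forces in N, time in s.
With the tool pointing down it reaches from about 0.375 to 0.9 m from the base axis. Payload 3.1 kg.
Tool frame: the origin (TCP) lies at the centre of the arm's flange, where the gripper is bolted on; the fingertips stand robot.tip_extent ahead of it and the grasp point (between the pads) lies 164 mm ahead of it (robot.tip_extent is the distance from the TCP to the fingertips, in m); z points along the fingers, y is the line along which they close (so a half turn about z gives the same grasp; the last joint's range is limited). The gripper opens to 87 mm and grips with 3 to 60 N. Pads are 19 mm wide; open, the fingers measure 117 mm over their backs; the gripper's body (75 mm by 190 mm) begins 51 mm behind the grasp point.
Start: joints at [1.046, 0.527, 1.433, -0, 1.181, -0.178], TCP at [0.212, 0.588, 0.405] pointing down, gripper open.
Joint ranges: [-3.08, 3.08], [-0.75, 2.2], [0.22, 2.44], [-1.43, 4.57], [0, 2.65], [-2.85, 2.85]. Speed limits (rad/s): [2.79, 2.79, 3.14, 3.14, 3.14, 3.14].

INTERFACE

Orientations are given as a unit quaternion [x, y, z, w].
In Python, from rig import get_obs, camera, hand_in, cut_out, robot gives the robot as it stands.
- The arm moves only by the tool step_arm, never from a script. Its argument "rows" is a list of rows, each a list of 6 numbers: the shift along the world's x, y, z in m, then the turn, a rotation vector about the world's x, y, z in degrees. A call has 1 to 12 rows; each row shifts and turns the commanded pose from where the row before left it; what a row does not reach is not made up. A row lasts 1/8 s, in which the tool goes at most 62.5 mm and 10.7 degrees, less where a joint would pass 70% of its speed; a pose out of reach is approached as far as the arm can. A call is refused whole if a number of a shift passes 0.0625 or a number of a turn 10.7, either way. A call with a gripper value outside its range is refused whole. "jaw" is the finger opening in m, from 0 to 0.087, set as the call begins (left out, the last holds). The fingers move at their own pace and stop on an object; "squeeze" is the grip in N (left out, the last holds). Time passes only in rows, so rows that do not move let the fingers close. It gives the time, the measured TCP pose, the force, the opening and the grip force at its end, in the units of the state.
- get_obs(): the state, without advancing time (a new reading comes with each control period).
- camera(name): name is "scene" or "top" or "wrist"; returns a dict with "pixels" (384x512x3 uint8, blue, green, red), "depth" (384x512 float32, m along the optical axis (not along the pixel's ray), 0 where there is no reading), "fov_y" (degrees; the focal length in pixels is half the picture's height over the tangent of half this angle, whatever the lens; pixels are square), "cx", "cy" (the principal point, pixels), "k1" (the pictures are not rectified: a ray, as slopes to the right and down, at radius r is drawn at 1 + k1 r^2 times it, then the intrinsics apply), "extrinsics" (4x4, takes a point from camera to world coordinates); the wrist camera has in their place "mount" (4x4, takes a point from camera to tool coordinates, whose origin is the TCP and whose axes are the flange's). Camera axes: x right, y up, looking along -z (the intrinsics and any distortion apply to the point x, -y, -z); pixel columns grow to the right and rows downward; lengths in m; the calibration is good to about 2 mm. A picture is of the moment at which its call begins: read the wrist's pose just before it.
- hand_in(): hands the job in; it is judged then, once.
Trained networks look in the newest picture that a camera, given by its name, has taken for a name from the list of things; names that differ only in an ending like _2 or _b are one class to them, and where a whole thing is asked for, a point or a joint stands for the part that bears it (a point fixed in the world has none). Each returns a list of dicts, best first, with "confidence" (0 to 1); they miss things now and then, are a little off and sometimes report something else, mostly with a low value. They report only what shows in the picture. A call takes as long as a camera call.
- cut_out(label, camera): "region" (384x512 bool, what is visible of it) and "extent" ([centre column, centre row, width, height] in pixels, round what is visible of it).
The state is a dict: "time": time; "q": joint angles; "joint_velocities": joint speeds; "joint_torque": joint torques, N m; "position": TCP position; "tool_rot": TCP orientation; "ft_force": force on the tool from outside, world axes, zero at the start; "moment": the same for the moment, N m; "grip_width": finger opening in m; "grip_force": force on a finger pad.
Only numpy, scipy, OpenCV 4.12 (cv2) and the standard library are available. Lean on these libraries where they do the work, as an engineer would, in place of code of your own. Each camera call takes 0.05 s, during which the arm holds its last target. There are 200 camera calls.

TASK

Fit the aluminium tube block that has the eight large wells into the pocket of the block mixer: hook one of its feet under the steel hood and push it against the sprung sensor bar there, then rock the block down until it lies flat on the pocket floor, feeling your way and never forcing it. Then slide the latch fully home over the other foot, and leave the other block, the green-capped vial and the white pot where they stand.

Things in the scene. Friction and masses are not known exactly. Their poses are not given: they have to be found in the camera images.
- mixer: Bench block mixer, held fast: light housing, sloped panel on its -x side, footprint x -105..+75, y -105..+105 mm, z up from the table, flat deck 60 high (x -55..+75). In a deck opening sits a grey platform, 72 x 152, level with the deck, that carries pocket, hood, bar and latch. It is braked but comes to rest anywhere within 2.5 mm of its middle in x and in y; it is not turned.
- pocket (a point): Middle of the pocket floor when the platform is centred (mixer x +15, y 0, z 46 mm; fixed to the mixer, so up to 2.5 mm off in x and y). Axes as the mixer's: x across the pocket, y towards the hood, z up. The pocket is 48 wide in x (a block has 1 mm play each side) and 14 deep; the top 3.5 mm of its long sides is bevelled 45 deg. A block that is home is centred on it.
- hood_edge (a point): (Platform centred.) Lower edge of the steel hood that overhangs the pocket's +y end: pocket y +38.5 mm, 10 mm above the pocket floor; the hood is 4.5 thick (top 0.5 over the deck). An 88 mm foot cannot pass it flat: enter tilted, hood end 0.2 to 0.28 rad low, foot corner lowered at about y +30, then slid under it.
- bar_home (a point): (Platform centred.) Face of the sprung sensor bar under the hood when a block is home (pocket y +44 mm). Free it stands at y +40, solid stop at +45.8. It pushes to -y: 1 N free, 1.75 N more per mm, 8 N at home, 11 N at its stop. Keep 9 to 10.5 N on it while the block rocks down; on release it slides the block home against the end wall.
- end_wall (a point): (Platform centred.) Top edge of the pocket's upright end wall at the latch end, level with the deck: pocket y -44 mm, 14 mm above the pocket floor. The block's other foot must go down past it; with the bar pushed back too little (under y +44) it lands on the wall and wedges. Contact forces that add up to over 35 N while the block is tilted, or 90 N when flat, do damage.
- block_large: The block to fit: bare aluminium, 0.34 kg, with EIGHT LARGE wells (2 rows of 4, 11.5 mm). Foot plate 88 (x) x 46 (y) x 6 mm; body 64 x 46 x 42 on its middle, 48 high in all; the foot stands out 12 at both x ends. Origin: centre of underside, z up. Fits either way round, its x along the pocket's y. Gripped across y with fingertips 23 above the underside they clear the deck.
- block_small: The other block, to be left alone: same outside shape and size, but with twenty-four small wells (4 rows of 6, 6.5 mm). Origin at the centre of its underside.
- latch (a joint): Slide latch on the platform beyond the end wall: 0 = open (starts within 1.5 mm), 0.010 m = closed. Slides along the mixer's +y, about 2.5 N friction, stays where left. Its steel tongue passes 1.5 mm above the foot of a block that is home and ends 8 mm over it; a foot that is not down blocks it.
- latch_tab (a point): Middle of the outer (-y) face of the latch's black ribbed thumb tab, the face to push towards +y, for an open latch and centred platform (fixed to the mixer): pocket x 0, y -75 mm, 7 above the deck. Tab 24 (x) x 14 (y) mm, 13 high on the deck. Axes as the mixer's.
- green_vial: Bystander: small white vial with a green cap, 40 wide, 58 mm high, loose on the bench. Origin at the centre of its underside.
- white_pot: Bystander: white screw-lid pot, 108 wide, 118 mm high, loose on the bench. Origin at the centre of its underside.

How it is judged:
On the way:
1. the block with the eight large wells lies flat on the pocket floor with the latch still open (z of block_large in the frame of pocket between -0.0015 and 0.0015 m and angle between block_large's own z axis and vertical below 0.03 rad and horizontal distance between block_large and pocket below 0.007 m and angle between the x axis of block_large and the y axis of pocket, either way round below 0.04 rad and value of joint latch below 0.004 m), for 0.2 s.
At the end, for the whole second after the job is handed in: The eight-well block rests flat in the pocket: underside within 1.5 mm of the floor, tilt under 0.03 rad, centre within 6 mm of the pocket's middle position, length along the pocket within 0.04 rad; the latch is closed over its foot (above 0.0085 of 0.010 m) (z of block_large in the frame of pocket between -0.0015 and 0.0015 m and angle between block_large's own z axis and vertical below 0.03 rad and horizontal distance between block_large and pocket below 0.006 m and angle between the x axis of block_large and the y axis of pocket, either way round below 0.04 rad and value of joint latch above 0.0085 m and linear speed of block_large below 0.01 m/s); the robot touches nothing.
It fails at once if the block is forced while it is still tilted: contact forces between block and mixer add up to over 35 N with the block more than 0.02 rad off level (contact force between block_large and mixer above 35 N and angle between block_large's own z axis and vertical above 0.02 rad).
It fails at once if the block is rammed: contact forces between block and mixer add up to over 90 N (contact force between block_large and mixer above 90 N).
It fails at once if the other block, the vial or the pot is displaced by more than 20 mm (distance of any of block_small, green_vial, white_pot from where it was at the start of the episode above 0.02 m).
It also fails if it takes over 58 s, if anything falls off the work surface, if the arm or the gripper's body presses on something with over 40 N, if the wrist force passes 120 N, or if a joint passes its speed limit or range.

## Working session

There is one attempt and no reset: what is moved stays moved. The work goes in short steps, Python scripts to look and compute and a tool call to move; the robot and the scene stay as the last step left them, time stands still between calls to the robot, and variables do not carry over. Pictures are saved under pics/ and viewed, at most 10 in all, crops included, and the job is handed in when it is done.

Besides the shell and the picture viewer there is one more tool, called after "Request:" by a JSON object that holds its "api" and its "payload", one argument or row to a line. step_arm: Moves the arm, as the interface text tells. Its arguments: {"type":"object","properties":{"rows":{"type":"array"},"jaw":{"type":"number"},"squeeze":{"type":"number"}},"required":["rows"]}

```bash
ls; mkdir -p pics; cat > h.py <<'E'
import numpy as np, cv2
from rig import get_obs, camera, hand_in, cut_out, robot
from scipy.spatial.transform import Rotation as R
def ext(c,o=None):
    if "extrinsics" in c: return np.array(c["extrinsics"])
    T=np.eye(4);T[:3,:3]=R.from_quat(o["tool_rot"]).as_matrix();T[:3,3]=o["position"]
    return T@np.array(c["mount"])
def rays(c,uv):
    f=192/np.tan(np.radians(c["fov_y"])/2)
    K=np.array([[f,0,c["cx"]],[0,f,c["cy"]],[0,0,1.]])
    # k1 on slopes
    p=cv2.undistortPoints(np.array(uv,float).reshape(-1,1,2),K,np.array([c["k1"],0,0,0.]))[:,0]
    return np.c_[p[:,0],-p[:,1],-np.ones(len(p))]
def pts(c,uv,o=None,z=None):
    uv=np.atleast_2d(uv);E=ext(c,o);r=rays(c,uv)
    if z is None:
        d=c["depth"][uv[:,1].astype(int),uv[:,0].astype(int)]
        P=r*d[:,None]
        P=P@E[:3,:3].T+E[:3,3]
        return P[d>0]
    w=r@E[:3,:3].T
    return E[:3,3]+w*((z-E[2,3])/w[:,2])[:,None]
def proj(c,P,o=None):
    E=np.linalg.inv(ext(c,o));q=np.atleast_2d(P)@E[:3,:3].T+E[:3,3]
    s=np.c_[q[:,0],-q[:,1]]/(-q[:,2:]);s=s*(1+c["k1"]*(s**2).sum(1))[:,None]
    f=192/np.tan(np.radians(c["fov_y"])/2)
    return s*f+[c["cx"],c["cy"]]
E
python3 - <<'E'
from h import *
import pickle
print(robot.tip_extent, get_obs())
for n in ("top","scene"):
    c=camera(n); cv2.imwrite(f"pics/{n}0.png",c["pixels"]); pickle.dump(c,open(n+".pkl","wb"))
    print(n,c["fov_y"],c["k1"],np.array(c["extrinsics"]).round(3).tolist())
    for l in ("mixer","block_large","block_small","green_vial","white_pot","latch","latch_tab","hood_edge"):
        for d in cut_out(l,n)[:2]:
            v,u=np.nonzero(d["region"]); P=pts(c,np.c_[u,v]); 
            print(l,round(d["confidence"],2),np.round(d["extent"]),np.median(P,0).round(3) if len(P) else 0,P.max(0).round(3) if len(P) else 0)
E
```

```text
pics
0.1822 {'time': 0.0, 'q': array([ 1.04550320e+00,  5.28483291e-01,  1.43392874e+00, -6.05834663e-05,
        1.18139651e+00, -1.78503471e-01]), 'joint_velocities': array([-0.00046832, -0.00071842, -0.00098645,  0.00052137,  0.00179847,
        0.00018793]), 'joint_torque': array([ 8.57694681e-05, -4.40053153e+01, -1.76592869e+01,  6.33250899e-02,
        5.82872238e-02, -1.83686871e-04]), 'position': array([0.21222613, 0.58748925, 0.40375227]), 'tool_rot': array([ 1.72515796e-01,  9.85006128e-01, -1.04970344e-03, -3.55591573e-04]), 'ft_force': array([ 0.12598736,  0.37389005, -0.87102194]), 'moment': array([-0.04833791,  0.00106749,  0.01302678]), 'grip_force': 0.0, 'grip_width': 0.08681279152157034}
top 55.64302381531426 0.024950621746455487 [[0.029, 0.974, -0.224, 0.362], [-1.0, 0.028, -0.01, 0.064], [-0.003, 0.224, 0.975, 0.995], [0.0, 0.0, 0.0, 1.0]]
mixer 0.92 [263. 222.  82.  74.] [0.514 0.049 0.058] [0.633 0.159 0.078]
block_large 0.72 [355. 252.  33.  22.] [ 0.438 -0.191  0.045] [ 0.469 -0.152  0.052]
block_small 0.93 [157. 225.  32.  24.] [0.506 0.326 0.044] [0.547 0.37
[... 649 characters left out ...]
256. 222. 104.  86.] [0.5   0.033 0.056] [0.669 0.16  0.077]
block_large 0.92 [307. 298.  43.  44.] [ 0.434 -0.204  0.04 ] [ 0.466 -0.154  0.051]
block_small 0.79 [186. 176.  26.  28.] [0.503 0.318 0.036] [0.573 0.398 0.053]
green_vial 0.8 [220. 154.   6.  16.] [0.644 0.312 0.037] [0.665 0.334 0.062]
white_pot 0.87 [380. 242.  53.  64.] [ 0.625 -0.252  0.111] [ 1.278 -0.138  0.121]
white_pot 0.56 [308. 298.  39.  39.] [ 0.434 -0.206  0.04 ] [ 0.465 -0.157  0.051]
latch 0.56 [281. 214.   9.  10.] [ 0.553 -0.015  0.073] [ 0.567 -0.005  0.077]
latch_tab 0.85 [254. 221. 104.  86.] [0.5   0.034 0.056] [0.664 0.193 0.077]
hood_edge 0.78 [256. 221.  98.  81.] [0.5   0.033 0.056] [0.659 0.167 0.077]
```

```bash
python3 - <<'E'
import cv2,numpy as np
a=cv2.imread("pics/top0.png")[140:300,130:420]; b=cv2.imread("pics/scene0.png")[140:340,170:420]
a=cv2.resize(a,(800,440),interpolation=cv2.INTER_CUBIC);cv2.imwrite("pics/a.png",a)
b=cv2.resize(b,(750,600),interpolation=cv2.INTER_CUBIC);cv2.imwrite("pics/b.png",b)
E
```

```text
(no output)
```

View pics/a.png

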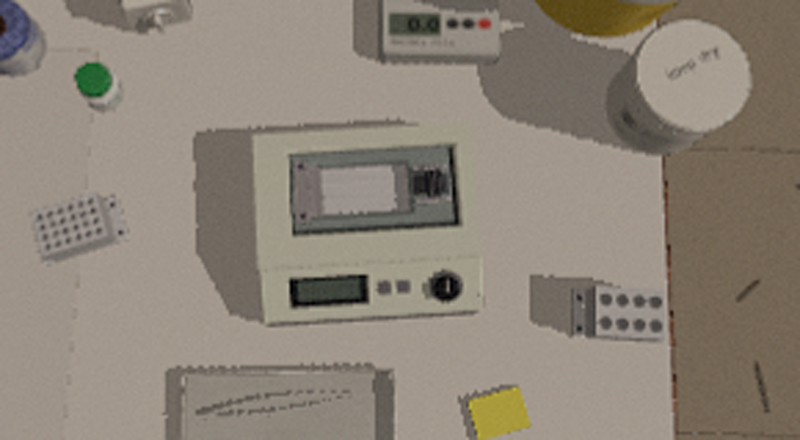

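View pics/b.png

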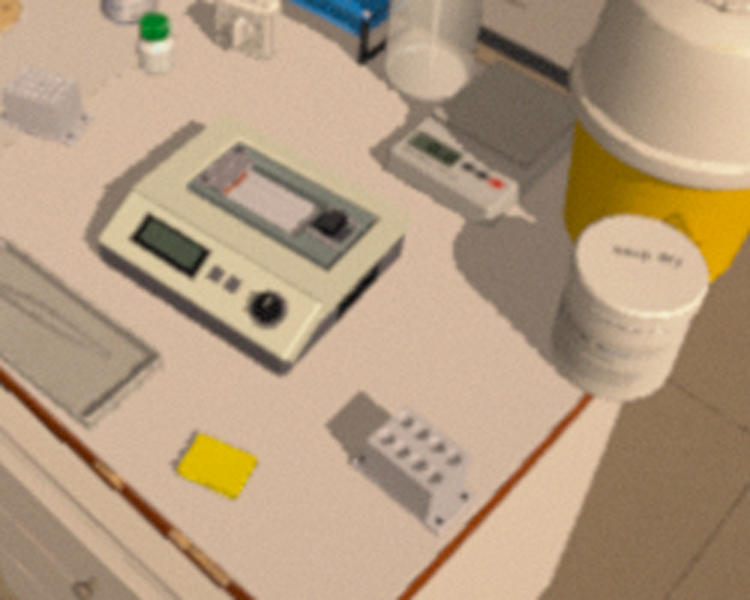

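Request:
{"api": "step_arm", "payload": {
  "rows": [
    [0.023, -0.045, 0, 0, 0, -5.85],
    [0.023, -0.045, 0, 0, 0, -5.85],
    [0.023, -0.045, 0, 0, 0, -5.85],
    [0.023, -0.045, 0, 0, 0, -5.85],
    [0.023, -0.045, 0, 0, 0, -5.85],
    [0.023, -0.045, 0, 0, 0, -5.85],
    [0.023, -0.045, 0, 0, 0, -5.85],
    [0.023, -0.045, 0, 0, 0, -5.85],
    [0.023, -0.045, 0, 0, 0, -5.85],
    [0.023, -0.045, 0, 0, 0, -5.85],
    [0.023, -0.045, 0, 0, 0, -5.85],
    [0.023, -0.045, 0, 0, 0, -5.85]
  ]
}}

```text
time: 2.4
position: [0.4891, 0.0461, 0.405]
tool_rot: [0.709, 0.705, 0.0, 0.0]
ft_force: [1.5, 0.5, -0.1]
grip_width: 0.0864
grip_force: 0.0
```

Request:
{"api": "step_arm", "payload": {
  "rows": [
    [0, 0, 0, 0, 0, 0],
    [0, 0, 0, 0, 0, 0]
  ]
}}

```text
time: 2.65
position: [0.488, 0.0478, 0.4046]
tool_rot: [0.708, 0.707, -0.0, -0.001]
ft_force: [-0.6, -0.1, 0.3]
grip_width: 0.0871
grip_force: 0.0
```

```bash
python3 - <<'E'
from h import *
import pickle
o=get_obs(); c=camera("wrist"); pickle.dump((c,o),open("w1.pkl","wb"))
print(o["position"],o["tool_rot"],o["ft_force"],np.array(c["mount"]).round(3),c["fov_y"])
cv2.imwrite("pics/w1.png",c["pixels"])
for l in ("mixer","hood_edge","latch_tab","latch"):
    for d in cut_out(l,"wrist")[:2]:
        v,u=np.nonzero(d["region"]); P=pts(c,np.c_[u,v],o)
        print(l,round(d["confidence"],2),np.round(d["extent"]),np.median(P,0).round(3) if len(P) else 0)
E
```

```text
[0.48800433 0.04781425 0.40457818] [ 7.07634625e-01  7.06578251e-01 -2.10776689e-04 -6.06997216e-04] [-0.64318629 -0.14807339  0.296385  ] [[ 0.     0.963  0.27   0.074]
 [ 1.    -0.     0.     0.   ]
 [ 0.     0.27  -0.963  0.02 ]
 [ 0.     0.     0.     1.   ]] 69.56977169045015
mixer 0.69 [279. 161. 156. 176.] [0.52  0.069 0.059]
hood_edge 0.59 [280. 160. 153. 173.] [0.521 0.069 0.059]
latch_tab 0.82 [279. 161. 155. 171.] [0.52  0.069 0.059]
latch 0.82 [312. 221.  21.  16.] [ 0.555 -0.007  0.073]
latch 0.45 [280. 160. 154. 173.] [0.52  0.069 0.059]
```

View pics/w1.png

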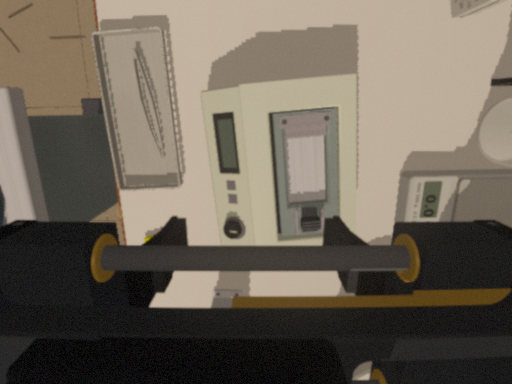

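Request:
{"api": "step_arm", "payload": {
  "rows": [
    [0.012, 0.013, -0.02, 0, 0, 0],
    [0.012, 0.013, -0.02, 0, 0, 0],
    [0.012, 0.013, -0.02, 0, 0, 0],
    [0, 0, 0, 0, 0, 0],
    [0, 0, 0, 0, 0, 0]
  ]
}}

```text
time: 3.52
position: [0.524, 0.087, 0.3452]
tool_rot: [0.707, 0.707, -0.0, 0.0]
ft_force: [0.4, 0.2, -0.3]
grip_width: 0.0868
grip_force: 0.0
```

```bash
python3 - <<'E'
from h import *
import pickle
o=get_obs(); c=camera("wrist"); pickle.dump((c,o),open("w2.pkl","wb"))
print(o["position"],o["tool_rot"])
cv2.imwrite("pics/w2.png",c["pixels"])
for l in ("mixer","latch"):
    for d in cut_out(l,"wrist")[:2]:
        v,u=np.nonzero(d["region"]); P=pts(c,np.c_[u,v],o)
        print(l,round(d["confidence"],2),np.round(d["extent"]),np.median(P,0).round(3) if len(P) else 0)
# rectified orthographic view at deck height z=0.06: 0.25mm... map x right, y up
N=600
def ortho(z,x0,y1,mm,w,h):
    X,Y=np.meshgrid(x0+np.arange(w)*mm,y1-np.arange(h)*mm)
    p=proj(c,np.c_[X.ravel(),Y.ravel(),np.full(X.size,z)],o).astype(np.float32)
    return cv2.remap(c["pixels"],p[:,0].reshape(h,w),p[:,1].reshape(h,w),cv2.INTER_CUBIC)
im=ortho(0.06,0.42,0.18,0.0004,700,600)
for i in range(0,700,50): cv2.line(im,(i,0),(i,5 if i%100 else 12),(0,0,255),1)
for i in range(0,600,50): cv2.line(im,(0,i),(5 if i%100 else 12,i),(0,0,255),1)
cv2.imwrite("pics/o2.png",im)
# deck points: heights histogram
v,u=np.mgrid[0:384:2,0:512:2]; P=pts(c,np.c_[u.ravel(),v.ravel()],o)
m=(P[:,0]>.4)&(P[:,0]<.68)&(P[:,1]>-.08)&(P[:,1]<.2)&(P[:,2]<.1)
h,e=np.histogram(P[m,2],np.arange(-.006,.09,.003)); print(np.c_[e[:-1].round(3),h].tolist())
E
```

```text
[0.52401507 0.08699638 0.34517785] [ 7.07173630e-01  7.07039907e-01 -1.61648791e-04  1.05893525e-05]
mixer 0.98 [250. 209. 182. 200.] [0.523 0.085 0.059]
latch 0.91 [287. 280.  22.  19.] [ 0.555 -0.007  0.073]
[[-0.006, 1.0], [-0.003, 2920.0], [0.0, 1396.0], [0.003, 0.0], [0.006, 0.0], [0.009, 1.0], [0.012, 2.0], [0.015, 0.0], [0.018, 2.0], [0.021, 1.0], [0.024, 2.0], [0.027, 1.0], [0.03, 12.0], [0.033, 55.0], [0.036, 214.0], [0.039, 104.0], [0.042, 248.0], [0.045, 790.0], [0.048, 223.0], [0.051, 261.0], [0.054, 347.0], [0.057, 2606.0], [0.06, 1320.0], [0.063, 23.0], [0.066, 8.0], [0.069, 16.0], [0.072, 62.0], [0.075, 0.0], [0.078, 0.0], [0.081, 0.0], [0.084, 0.0]]
```

View pics/o2.png

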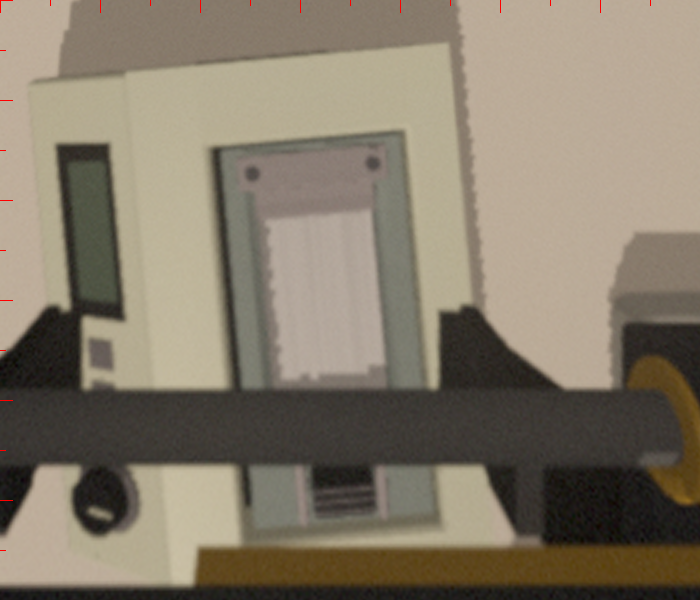

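Request:
{"api": "step_arm", "payload": {
  "rows": [
    [0.003, -0.025, 0, 0, 0, 0],
    [0.003, -0.025, 0, 0, 0, 0],
    [0.004, -0.025, 0, 0, 0, 0],
    [0, 0, 0, 0, 0, 0],
    [0, 0, 0, 0, 0, 0]
  ]
}}

```text
time: 4.3
position: [0.534, 0.0119, 0.3451]
tool_rot: [0.708, 0.706, 0.0, -0.0]
ft_force: [0.0, 1.2, 0.0]
grip_width: 0.0872
grip_force: 0.0
```

```bash
cat >> h.py <<'E'
def ortho(c,o,z,x0,y1,mm,w,h,yaw=0):
    X,Y=np.meshgrid(np.arange(w)*mm,-np.arange(h)*mm)
    C,S=np.cos(yaw),np.sin(yaw)
    p=proj(c,np.c_[(x0+C*X-S*Y).ravel(),(y1+S*X+C*Y).ravel(),np.full(X.size,z)],o).astype(np.float32)
    return cv2.remap(c["pixels"],p[:,0].reshape(h,w),p[:,1].reshape(h,w),cv2.INTER_CUBIC)
E
python3 - <<'E'
from h import *
import pickle
o=get_obs(); c=camera("wrist"); pickle.dump((c,o),open("w3.pkl","wb"))
print(o["position"],o["tool_rot"])
im=ortho(c,o,0.06,0.44,0.17,0.0004,500,600)
for i in range(0,500,50): cv2.line(im,(i,0),(i,5 if i%100 else 12),(0,0,255),1)
for i in range(0,600,50): cv2.line(im,(0,i),(5 if i%100 else 12,i),(0,0,255),1)
cv2.imwrite("pics/o3.png",im)
# housing outline: points with z>.05 -> fit deck right & top edges using minAreaRect of height>0.01
v,u=np.mgrid[0:384,0:512]; P=pts(c,np.c_[u.ravel(),v.ravel()],o)
m=(P[:,0]>.42)&(P[:,0]<.68)&(P[:,1]>-.07)&(P[:,1]<.2)&(abs(P[:,2]-.059)<.004)
D=P[m]; print("deck z",np.median(D[:,2]),len(D))
def edge(sel,axis):
    s=D; # robust max along axis in bins of other
    o_=1-axis; b=np.arange(s[:,o_].min(),s[:,o_].max(),.004); L=[]
    for k in b:
        q=s[(s[:,o_]>=k)&(s[:,o_]<k+.004)]
        if len(q)>8: L.append((q[:,o_].mean(),np.sort(q[:,axis])[-2]))
    return np.array(L)
for a in (0,1):
    L=edge(None,a); print("xy"[a],(L*1000).round(1)[::2].tolist())
E
```

```text
[0.53404506 0.0119288  0.34512623] [ 7.07765268e-01  7.06447655e-01  1.69452581e-04 -8.65997380e-05]
deck z 0.05958453954607121 25182
x [[-48.4, 592.6], [-41.2, 604.6], [-33.4, 603.8], [-25.2, 604.6], [-17.2, 614.5], [-9.3, 614.9], [-1.2, 613.3], [6.7, 612.6], [14.8, 612.2], [22.9, 611.5], [30.9, 610.7], [38.9, 610.4], [46.8, 609.8], [54.6, 609.2], [62.9, 607.6], [70.7, 607.2], [78.8, 606.5], [86.8, 606.0], [94.9, 605.4], [102.8, 605.1], [110.8, 604.5], [118.8, 602.9], [127.0, 602.5], [134.7, 600.9], [142.7, 600.6], [150.7, 600.3], [158.4, 599.5]]
y [[453.4, -14.3], [461.8, 148.2], [469.2, 150.9], [477.2, 151.8], [485.1, 152.5], [493.1, 153.2], [501.2, 153.0], [509.2, 154.5], [517.2, 154.7], [525.1, 155.7], [533.1, 156.5], [541.1, 156.9], [549.2, 158.1], [557.1, 158.7], [565.1, 159.4], [573.2, 160.0], [581.1, 161.4], [589.2, 162.1], [597.1, 162.8], [604.9, 114.5], [612.7, 23.5]]
```

View pics/o3.png

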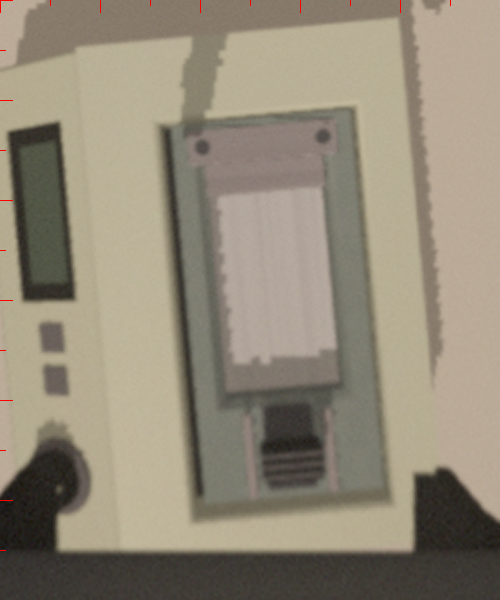

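```bash
cat > ed.py <<'E'
from h import *
import pickle
c,o=pickle.load(open("w3.pkl","rb"))
mm=0.00025
org=np.array([.5341,.0516])
def run(yaw,z=.06,show=False):
    C,S=np.cos(yaw),np.sin(yaw); Rm=np.array([[C,-S],[S,C]])
    tl=org+Rm@[-.07,.115]
    im=ortho(c,o,z,tl[0],tl[1],mm,640,900,yaw)
    return im
if __name__=="__main__":
    for d in (4.8,5.1,5.4,5.7,6.0):
        g=cv2.cvtColor(run(np.radians(d)),cv2.COLOR_BGR2GRAY).astype(float)
        # sharpness of projected x-profile, y-profile over platform region (rows y +75..-70 -> 160..740)
        px=g[180:700].mean(0); py=g[:,330:600].mean(1)
        gx=np.diff(cv2.GaussianBlur(px[None],(5,1),0)[0]);gy=np.diff(cv2.GaussianBlur(py[None],(5,1),0)[0])
        print(d,(gx[230:]**2).sum().round(1),(gy[:800]**2).sum().round(1),abs(gx[560:]).max().round(2))
    im=run(np.radians(5.4))
    for i in range(0,640,40): cv2.line(im,(i,0),(i,5 if (i-280)%200 else 14),(0,0,255),1); 
    for i in range(20,900,40): cv2.line(im,(0,i),(5 if (i-460)%200 else 14,i),(0,0,255),1)
    cv2.imwrite("pics/o4.png",im[:,180:640][0:840][::1])
    im2=im[20:800,200:640]; cv2.imwrite("pics/o4.png",cv2.resize(im2,None,fx=.76,fy=.76))
    g=cv2.cvtColor(run(np.radians(5.4)),cv2.COLOR_BGR2GRAY).astype(float)
    def pk(p,off,sgn):
        d=np.diff(cv2.GaussianBlur(p[None],(9,1),0)[0]); r=[]
        for i in range(1,len(d)-1):
            if abs(d[i])>.8 and abs(d[i])>=abs(d[i-1]) and abs(d[i])>abs(d[i+1]): r.append((round(off+sgn*(i+1)*.25,2),round(d[i],1)))
        return r
    X=lambda x:int((x+70)/.25); Y=lambda y:int((115-y)/.25)
    for ya,yb in ((102,80),(70,60),(35,20),(20,0),(0,-20),(-48,-53)): print("rows",ya,yb,pk(g[Y(ya):Y(yb)].mean(0),-70,1))
    for xa,xb in ((-12,-8),(0,10),(10,20),(20,30),(42,48)): print("cols",xa,xb,pk(g[:,X(xa):X(xb)].mean(1),115,-1))
E
python3 ed.py
```

```text
4.8 823.6 525.3 4.97
5.1 844.0 535.1 5.05
5.4 831.1 539.2 4.92
5.7 788.5 538.5 4.6
6.0 725.8 533.1 4.14
rows 102 80 [(-54.25, np.float64(0.8)), (-12.5, np.float64(-3.0)), (-8.0, np.float64(-1.1)), (0.0, np.float64(1.9)), (3.5, np.float64(1.2)), (5.25, np.float64(1.0)), (75.5, np.float64(-5.7)), (81.25, np.float64(4.9))]
rows 70 60 [(-65.75, np.float64(-3.5)), (-63.5, np.float64(14.1)), (-54.25, np.float64(1.1)), (-23.5, np.float64(-6.9)), (-19.5, np.float64(6.8)), (-14.75, np.float64(-1.8)), (-10.0, np.float64(-2.1)), (-5.5, np.float64(2.1)), (39.0, np.float64(-1.3)), (43.75, np.float64(2.2)), (52.5, np.float64(-2.3)), (55.0, np.float64(7.6)), (75.5, np.float64(-5.2)), (81.0, np.float64(4.7))]
rows 35 20 [(-66.25, np.float64(-3.2)), (-63.5, np.float64(12.1)), (-54.25, np.float64(0.9)), (-23.0, np.float64(-6.6)), (-19.75, np.float64(7.8)), (-11.0, np.float64(-2.6)), (-6.75, np.float64(2.3)), (-3.5, np.float64(4.5)), (38.5, np.float64(-7.7)), (41.0, np.float64(1.8)), (52.0, np.float64(-2.2)), (54.75, np.float64(6.9)), (75.25, np.float64(-6.3)), (81.0, np.float64(5.0))]
rows 20 0 [(-66.
[... 2907 characters left out ...]
, np.float64(-4.0)), (-41.25, np.float64(1.0)), (-45.25, np.float64(-1.8)), (-58.5, np.float64(-1.9)), (-64.25, np.float64(3.8)), (-66.5, np.float64(-2.9)), (-68.75, np.float64(3.0)), (-70.75, np.float64(-2.6)), (-73.0, np.float64(2.7)), (-78.25, np.float64(2.8)), (-81.75, np.float64(-1.7)), (-88.5, np.float64(3.8)), (-105.0, np.float64(-9.7))]
cols 42 48 [(105.0, np.float64(6.8)), (73.75, np.float64(1.0)), (71.5, np.float64(-8.5)), (69.5, np.float64(1.1)), (68.25, np.float64(-1.3)), (66.5, np.float64(1.5)), (63.0, np.float64(-1.3)), (62.0, np.float64(-1.3)), (58.5, np.float64(1.6)), (-82.25, np.float64(-1.5)), (-87.0, np.float64(2.9)), (-89.25, np.float64(3.5)), (-107.0, np.float64(-10.0))]
```

View pics/o4.png

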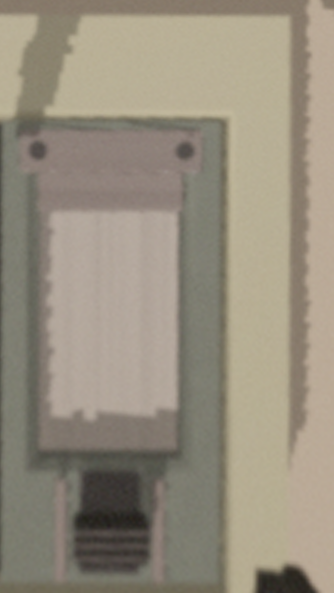

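Request:
{"api": "step_arm", "payload": {
  "rows": [
    [-0.02, -0.038, 0, 0, 0, 0],
    [-0.02, -0.038, 0, 0, 0, 0],
    [-0.02, -0.038, 0, 0, 0, 0],
    [-0.02, -0.038, 0, 0, 0, 0],
    [-0.016, -0.03, 0, 0, 0, 0],
    [0, 0, 0, 0, 0, 0],
    [0, 0, 0, 0, 0, 0]
  ]
}}

```text
time: 5.22
position: [0.4385, -0.1694, 0.3448]
tool_rot: [0.707, 0.707, 0.0, -0.0]
ft_force: [0.3, 0.4, -0.5]
grip_width: 0.0868
grip_force: 0.0
```

```bash
python3 - <<'E'
from h import *
import pickle
o=get_obs(); c=camera("wrist"); pickle.dump((c,o),open("w5.pkl","wb"))
print(o["time"],o["position"],o["tool_rot"])
for d in cut_out("block_large","wrist")[:2]:
    v,u=np.nonzero(d["region"]); P=pts(c,np.c_[u,v],o)
    print(round(d["confidence"],2),np.round(d["extent"]),np.median(P,0).round(3))
v,u=np.mgrid[0:384,0:512]; P=pts(c,np.c_[u.ravel(),v.ravel()],o)
m=(P[:,0]>.36)&(P[:,0]<.52)&(P[:,1]>-.27)&(P[:,1]<-.11)
T=P[m&(abs(P[:,2]-.048)<.004)]; F=P[m&(P[:,2]>.003)&(P[:,2]<.012)]
for n,q in (("top",T),("foot",F)):
    if len(q)>20: print(n,len(q),np.median(q[:,2]),cv2.minAreaRect((q[:,:2]*1000).astype(np.float32)))
x0,y1=.375,-.12
im=ortho(c,o,.048,x0,y1,.00025,520,560)
for i in range(0,520,40): cv2.line(im,(i,0),(i,6),(0,0,255),1)
for i in range(0,560,40): cv2.line(im,(0,i),(6,i),(0,0,255),1)
cv2.imwrite("pics/o5.png",im)
E
```

```text
5.225 [ 0.43854455 -0.16938669  0.34484376] [ 7.07391784e-01  7.06821617e-01  2.16486565e-04 -1.35428457e-04]
top 1886 0.04747365510246512 ((441.3072509765625, -196.374755859375), (64.81752014160156, 46.15644454956055), 88.30012512207031)
foot 461 0.005687452018807937 ((442.34454345703125, -191.32723999023438), (78.59900665283203, 44.83452224731445), 89.9554672241211)
```

View pics/o5.png

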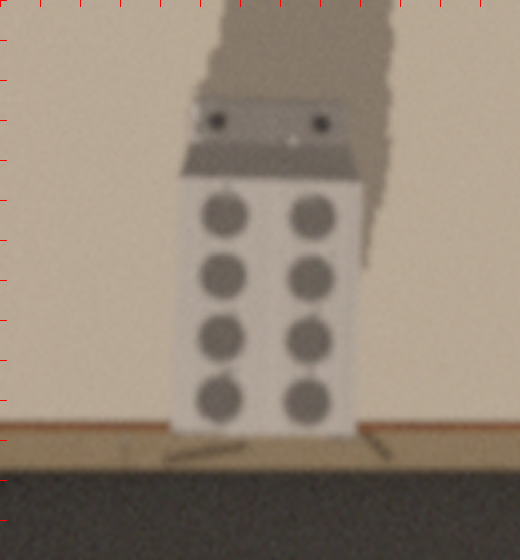

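Request:
{"api": "step_arm", "payload": {
  "rows": [
    [0.0035, -0.027, 0, 0, 0, -1.5],
    [0, 0, -0.025, 0, 0, 0],
    [0, 0, -0.025, 0, 0, 0],
    [0, 0, -0.025, 0, 0, 0],
    [0, 0, -0.025, 0, 0, 0],
    [0, 0, -0.025, 0, 0, 0],
    [0, 0, -0.015, 0, 0, 0],
    [0, 0, 0, 0, 0, 0],
    [0, 0, 0, 0, 0, 0]
  ]
}}

```text
time: 6.45
position: [0.4423, -0.1971, 0.2053]
tool_rot: [0.717, 0.698, 0.0, 0.0]
ft_force: [0.1, -0.6, 0.2]
grip_width: 0.0866
grip_force: 0.0
```

Request:
{"api": "step_arm", "payload": {
  "rows": [
    [0, 0, 0, 0, 0, 0],
    [0, 0, 0, 0, 0, 0],
    [0, 0, 0, 0, 0, 0],
    [0, 0, 0, 0, 0, 0],
    [0, 0, 0, 0, 0, 0],
    [0, 0, 0, 0, 0, 0]
  ],
  "jaw": 0.03,
  "squeeze": 60
}}

```text
time: 7.2
position: [0.4419, -0.1972, 0.2048]
tool_rot: [0.717, 0.697, -0.0, -0.0]
ft_force: [0.2, -0.2, 1.2]
grip_width: 0.0456
grip_force: 60.0
```

Request:
{"api": "step_arm", "payload": {
  "rows": [
    [0, 0, 0.035, 0, 0, 0],
    [0, 0, 0.035, 0, 0, 0],
    [0, 0, 0.035, 0, 0, 0],
    [0.018, 0.04, 0, 0, 0, 1.14],
    [0.018, 0.04, 0, 0, 0, 1.14],
    [0.018, 0.04, 0, 0, 0, 1.14],
    [0.018, 0.04, 0, 0, 0, 1.14],
    [0.018, 0.04, 0, 0, 0, 1.14],
    [0.018, 0.04, 0, 0, 0, 1.14],
    [0, 0, 0, 0, 0, 0],
    [0, 0, 0, 0, 0, 0],
    [0, 0, 0, 0, 0, 0]
  ]
}}

```text
time: 8.7
position: [0.5493, 0.0419, 0.3094]
tool_rot: [0.674, 0.738, -0.0, -0.001]
ft_force: [0.4, -0.5, -3.0]
grip_width: 0.0454
grip_force: 60.0
```

```bash
python3 - <<'E'
from h import *
import pickle
o=get_obs(); c=camera("wrist"); pickle.dump((c,o),open("w6.pkl","wb"))
print({k:np.round(v,4) for k,v in o.items()})
E=ext(c,o);T=np.eye(4);T[:3,:3]=R.from_quat(o["tool_rot"]).as_matrix();T[:3,3]=o["position"]
v,u=np.mgrid[0:384,0:512]; P=pts(c,np.c_[u.ravel(),v.ravel()],o)
Q=(P-T[:3,3])@T[:3,:3]   # tool coords
m=(abs(Q[:,1])<.03)&(abs(Q[:,0])<.06)
for n,lo,hi in (("top",.150,.162),("foot",.192,.204)):
    q=Q[m&(Q[:,2]>lo)&(Q[:,2]<hi)]
    print(n,len(q))
    if len(q)>20:
        print(np.median(q,0).round(4),q.min(0).round(4),q.max(0).round(4))
        print(cv2.minAreaRect((q[:,:2]*1000).astype(np.float32)))
        L=[np.sort(q[abs(q[:,1]-y)<.002][:,0])[-2].round(4) for y in np.arange(-.018,.019,.004) if (abs(q[:,1]-y)<.002).sum()>3]
        print("front edge",L)
cv2.imwrite("pics/w6.png",c["pixels"])
c=camera("top"); pickle.dump(c,open("top2.pkl","wb"))
E
```

```text
{'time': np.float64(8.7), 'q': array([-1.2660e-01,  5.6170e-01,  1.7075e+00, -2.0000e-04,  8.7390e-01,
       -2.1720e-01]), 'joint_velocities': array([-0.0083, -0.0048, -0.006 ,  0.0026, -0.0008,  0.0016]), 'joint_torque': array([ 3.84700e-01, -4.18153e+01, -1.31778e+01,  6.86000e-02,
        6.24000e-02, -1.30000e-03]), 'position': array([0.5493, 0.0419, 0.3094]), 'tool_rot': array([ 6.743e-01,  7.384e-01, -5.000e-04, -5.000e-04]), 'ft_force': array([ 0.3905, -0.4707, -2.9569]), 'moment': array([-0.0973,  0.0249,  0.0025]), 'grip_force': np.float64(59.9988), 'grip_width': np.float64(0.0454)}
top 5471
[0.012  0.0002 0.1573] [-0.0299 -0.03    0.15  ] [0.033 0.03  0.162]
((1.55780029296875, -0.01230621337890625), (62.9197883605957, 59.957942962646484), 0.09864825010299683)
front edge [np.float64(0.033), np.float64(0.0328), np.float64(0.0329), np.float64(0.0329), np.float64(0.0328), np.float64(0.0329), np.float64(0.0329), np.float64(0.0329), np.float64(0.0328), np.float64(0.0329)]
foot 1542
[ 0.038  -0.0005  0.1991] [-0.0007 -0.0232  0.192 ] [0.0448 0.0229 0.2039]
((22.04644012451172, -0.17681503295898438), (45.567909240722656, 46.13113021850586), 0.023018434643745422)
front edge [np.float64(0.0448), np.float64(0.0447), np.float64(0.0448), np.float64(0.0447), np.float64(0.0448), np.float64(0.0447), np.float64(0.0447), np.float64(0.0447), np.float64(0.0447), np.float64(0.0447)]
```

View pics/w6.png

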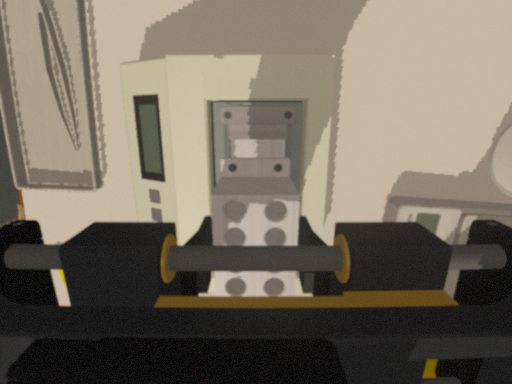

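```bash
cat > kin.py <<'E'
from h import *
YAW=np.radians(5.2); P0=np.array([.54985,.05506,.046]); DX=.0009; HT=.205
M=R.from_euler("z",YAW).as_matrix()
def block(o):
    T=R.from_quat(o["tool_rot"]).as_matrix(); bx,by,bz=T[:,0],-T[:,1],-T[:,2]   # block axes: x=tool x (+y), z up
    b=np.array(o["position"])+T@[DX,0,HT]
    return M.T@(b-P0), M.T@np.c_[bx,by,bz]
def state(o=None):
    o=o or get_obs(); b,B=block(o)
    lo=b+B@[.044,0,0]; up=b+B@[.044,0,.006]; ot=b+B@[-.044,0,0]
    th=np.degrees(np.arctan2(-B[2,0],B[1,0])); yaw=np.degrees(np.arctan2(-B[0,0],B[1,0])); roll=np.degrees(B[2,1])
    print("t %.2f"%o["time"],"centre mm",(b*1e3).round(2),"corner",(lo*1e3).round(2)[1:],"top y %.2f"%(up[1]*1e3),"far",(ot*1e3).round(2)[1:],"tilt %.2f yaw %.2f roll %.2f"%(th,yaw,roll),"F",(M.T@o["ft_force"]).round(1),"M",(M.T@o["moment"]).round(2))
def tcp(x,yc,zc,th):
    "lower hood-foot corner at yc,zc (mm), tilt th rad -> TCP world"
    bx=np.array([0,np.cos(th),-np.sin(th)]); bz=np.array([0,np.sin(th),np.cos(th)])
    b=np.array([x,yc,zc])*1e-3-.044*bx
    return P0+M@(b+HT*bz-DX*bx)
def delta(a,b):
    "world shift in mm and turn in deg between two targets"
    print(a,"->",b,"shift mm",((tcp(*b)-tcp(*a))*1e3).round(2),"turn deg",(np.degrees(-(b[3]-a[3]))*M[:,0]).round(3))
E
python3 - <<'E'
from kin import *
state(); o=get_obs()
A=np.array(o["position"]); B=tcp(0,30,28,.25); print("to B",((B-A)*1e3).round(2),(np.degrees(-.25)*M[:,0]).round(3))
delta((0,30,28,.25),(0,30,14,.25)); delta((0,30,3,.25),(0,43,3,.25))
E
```

```text
t 8.80 centre mm [ -1.65 -12.29  58.61] corner [31.71 58.61] top y 31.71 far [-56.29  58.61] tilt -0.00 yaw -0.03 roll 0.04 F [ 1.   0.6 -2.5] M [-0.13  0.08  0.01]
to B [ -3.08  50.35 -25.87] [-14.265  -1.298  -0.   ]
(0, 30, 28, 0.25) -> (0, 30, 14, 0.25) shift mm [  0.   0. -14.] turn deg [-0. -0. -0.]
(0, 30, 3, 0.25) -> (0, 43, 3, 0.25) shift mm [-1.18 12.95  0.  ] turn deg [-0. -0. -0.]
```

Request:
{"api": "step_arm", "payload": {
  "rows": [
    [-0.0006, 0.01, -0.0052, -2.853, -0.26, 0],
    [-0.0006, 0.01, -0.0052, -2.853, -0.26, 0],
    [-0.0006, 0.01, -0.0052, -2.853, -0.26, 0],
    [-0.0006, 0.01, -0.0052, -2.853, -0.26, 0],
    [-0.0006, 0.01, -0.0052, -2.853, -0.26, 0],
    [0, 0, 0, 0, 0, 0],
    [0, 0, 0, 0, 0, 0],
    [0, 0, 0, 0, 0, 0]
  ]
}}

```text
time: 9.8
position: [0.5471, 0.0921, 0.2841]
tool_rot: [0.669, 0.733, -0.084, 0.092]
ft_force: [-0.0, -0.2, -2.0]
grip_width: 0.0458
grip_force: 60.0
```

```bash
python3 - <<'E'
from kin import *
import pickle
state(); o=get_obs(); c=camera("wrist"); pickle.dump((c,o),open("w7.pkl","wb")); cv2.imwrite("pics/w7.png",c["pixels"])
# predicted positions of pocket features in this image: project and overlay
im=c["pixels"].copy()
def seg(pl,col):
    p=proj(c,np.array([P0+M@(np.array(q)*1e-3) for q in pl]),o).round().astype(int)
    cv2.polylines(im,[p.reshape(-1,1,2)],True,col,1)
seg([(-24,38.5,14.5),(24,38.5,14.5)],(0,0,255))
seg([(-27.5,-44,14),(-27.5,38,14)],(0,255,0)); seg([(27.5,-44,14),(27.5,38,14)],(0,255,0))
seg([(-24,-44,0),(-24,38,0)],(255,0,0)); seg([(24,-44,0),(24,38,0)],(255,0,0))
b,B=block(o)
def sb(pl,col): seg([(b*1e3+B@np.array(q)) for q in pl],col)
sb([(44,-23,6),(44,23,6),(32,23,6),(32,-23,6)],(0,255,255))
cv2.imwrite("pics/w7o.png",cv2.resize(im[40:240,160:360],(600,600),interpolation=cv2.INTER_NEAREST))
E
```

```text
t 9.80 centre mm [  0.66 -12.65  39.2 ] corner [29.99 28.33] top y 31.47 far [-55.28  50.07] tilt 14.30 yaw -0.01 roll -0.02 F [-0.  -0.1 -2. ] M [0.13 0.04 0.01]
```

View pics/w7o.png

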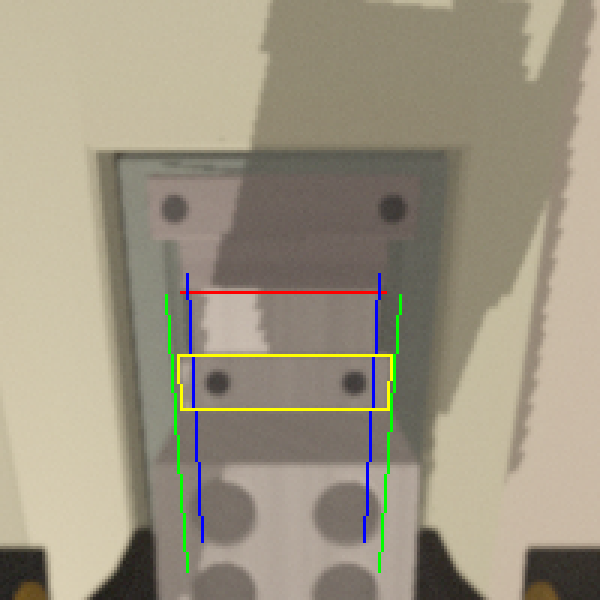

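Request:
{"api": "step_arm", "payload": {
  "rows": [
    [-0.0006, 0, -0.004, 0, 0, 0],
    [0, 0, -0.004, 0, 0, 0],
    [0, 0, -0.004, 0, 0, 0],
    [0, 0, -0.003, 0, 0, 0],
    [0, 0, -0.002, 0, 0, 0],
    [0, 0, 0, 0, 0, 0]
  ]
}}

```text
time: 10.6
position: [0.5463, 0.0928, 0.2665]
tool_rot: [0.669, 0.733, -0.084, 0.092]
ft_force: [-0.5, 0.2, -3.2]
grip_width: 0.0455
grip_force: 60.0
```

Request:
{"api": "step_arm", "payload": {
  "rows": [
    [0, 0, -0.002, 0, 0, 0],
    [0, 0, -0.002, 0, 0, 0],
    [0, 0, 0, 0, 0, 0]
  ]
}}

```text
time: 10.98
position: [0.5462, 0.0928, 0.2626]
tool_rot: [0.669, 0.733, -0.084, 0.092]
ft_force: [-0.3, 0.1, -3.5]
grip_width: 0.0455
grip_force: 60.0
```

```bash
python3 -c "
from kin import *
state()"
```

```text
t 10.97 centre mm [ -0.31 -11.94  17.73] corner [30.69  6.85] top y 32.18 far [-54.57  28.62] tilt 14.33 yaw 0.08 roll 0.04 F [-0.3  0.2 -3.5] M [ 0.19  0.08 -0.  ]
```

Request:
{"api": "step_arm", "payload": {
  "rows": [
    [0, 0, -0.002, 0, 0, 0],
    [0, 0, -0.0015, 0, 0, 0],
    [0, 0, 0, 0, 0, 0]
  ]
}}

```text
time: 11.35
position: [0.5462, 0.0928, 0.2591]
tool_rot: [0.669, 0.733, -0.084, 0.092]
ft_force: [-1.0, 0.6, -2.5]
grip_width: 0.0455
grip_force: 60.0
```

Request:
{"api": "step_arm", "payload": {
  "rows": [
    [0, 0, -0.001, 0, 0, 0],
    [0, 0, -0.0005, 0, 0, 0],
    [0, 0, 0, 0, 0, 0]
  ]
}}

```text
time: 11.72
position: [0.5463, 0.0928, 0.2577]
tool_rot: [0.669, 0.733, -0.084, 0.092]
ft_force: [0.3, -0.1, -3.0]
grip_width: 0.0455
grip_force: 60.0
```

Request:
{"api": "step_arm", "payload": {
  "rows": [
    [0, 0, -0.0005, 0, 0, 0],
    [0, 0, -0.0004, 0, 0, 0],
    [0, 0, 0, 0, 0, 0]
  ]
}}

```text
time: 12.1
position: [0.5463, 0.0928, 0.2568]
tool_rot: [0.669, 0.733, -0.084, 0.092]
ft_force: [0.2, 0.9, -3.7]
grip_width: 0.0458
grip_force: 60.0
```

```bash
python3 -c "
from kin import *
state()"
```

```text
t 12.10 centre mm [ -0.12 -11.96  11.99] corner [30.67  1.11] top y 32.16 far [-54.59  22.88] tilt 14.32 yaw 0.07 roll 0.02 F [ 0.3  0.9 -3.7] M [0.22 0.05 0.01]
```

Request:
{"api": "step_arm", "payload": {
  "rows": [
    [-0.0002, 0.0025, 0, 0, 0, 0],
    [-0.0002, 0.0025, 0, 0, 0, 0],
    [-0.0002, 0.002, 0, 0, 0, 0],
    [0, 0, 0, 0, 0, 0]
  ]
}}

```text
time: 12.6
position: [0.5457, 0.1, 0.2569]
tool_rot: [0.668, 0.733, -0.084, 0.092]
ft_force: [-0.5, 0.7, -3.3]
grip_width: 0.0457
grip_force: 60.0
```

Request:
{"api": "step_arm", "payload": {
  "rows": [
    [-0.0001, 0.0015, 0, 0, 0, 0],
    [-0.0001, 0.001, 0, 0, 0, 0],
    [0, 0, 0, 0, 0, 0]
  ]
}}

```text
time: 12.98
position: [0.5456, 0.1021, 0.2569]
tool_rot: [0.668, 0.733, -0.084, 0.092]
ft_force: [0.1, -2.5, -2.1]
grip_width: 0.0456
grip_force: 60.0
```

```bash
python3 -c "
from kin import *
state()"
```

```text
t 12.97 centre mm [-1.000e-02 -2.710e+00  1.208e+01] corner [39.91  1.17] top y 41.40 far [-45.34  22.99] tilt 14.36 yaw 0.09 roll 0.02 F [-0.2 -2.5 -2.1] M [-0.15  0.06 -0.01]
```

Request:
{"api": "step_arm", "payload": {
  "rows": [
    [-0.0001, 0.001, 0, 0, 0, 0],
    [-0.0001, 0.001, 0, 0, 0, 0],
    [0, 0, 0, 0, 0, 0]
  ]
}}

```text
time: 13.35
position: [0.5454, 0.1039, 0.2569]
tool_rot: [0.668, 0.733, -0.084, 0.092]
ft_force: [0.5, -4.5, -2.2]
grip_width: 0.0454
grip_force: 60.0
```

Request:
{"api": "step_arm", "payload": {
  "rows": [
    [-0.0001, 0.001, 0, 0, 0, 0],
    [0, 0.0005, 0, 0, 0, 0],
    [0, 0, 0, 0, 0, 0]
  ]
}}

```text
time: 13.72
position: [0.5453, 0.1052, 0.257]
tool_rot: [0.668, 0.733, -0.085, 0.092]
ft_force: [-0.1, -6.7, -2.7]
grip_width: 0.0455
grip_force: 60.0
```

```bash
python3 -c "
from kin import *
state()"
```

```text
t 13.72 centre mm [-0.02  0.24 12.18] corner [42.86  1.23] top y 44.35 far [-42.37  23.13] tilt 14.41 yaw 0.11 roll 0.04 F [-0.8 -6.7 -2.7] M [-1.07  0.05 -0.01]
```

Request:
{"api": "step_arm", "payload": {
  "rows": [
    [-0.0001, 0.001, 0, 0, 0, 0],
    [0, 0.0007, 0, 0, 0, 0],
    [0, 0, 0, 0, 0, 0],
    [0, 0, 0, 0, 0, 0]
  ]
}}

```text
time: 14.22
position: [0.5453, 0.1065, 0.257]
tool_rot: [0.668, 0.733, -0.085, 0.093]
ft_force: [0.4, -6.6, -2.3]
grip_width: 0.0456
grip_force: 60.0
```

```bash
cat > slip.py <<'E'
from kin import *
import pickle
def slip(name=None):
    o=get_obs(); c=camera("wrist") if name is None else None
    if name: c,o=pickle.load(open(name,"rb"))
    T=R.from_quat(o["tool_rot"]).as_matrix()
    v,u=np.mgrid[0:384,0:512]; P=pts(c,np.c_[u.ravel(),v.ravel()],o)
    Q=(P-np.array(o["position"]))@T
    m=(abs(Q[:,1])<.021)&(Q[:,0]>.000)&(Q[:,0]<.030)&(Q[:,2]>.148)&(Q[:,2]<.166)
    q=Q[m]; A=np.c_[q[:,0],q[:,1],np.ones(len(q))]
    for _ in range(4):
        s=np.linalg.lstsq(A,q[:,2],rcond=None)[0]; r=abs(q[:,2]-A@s); k=r<2*np.median(r)+1e-4; q,A=q[k],A[k]
    m=(abs(Q[:,1])<.02)&(Q[:,0]>.034)&(Q[:,0]<.05)&(Q[:,2]>.19)&(Q[:,2]<.206)
    f=Q[m]; fe=np.percentile(f[:,0],98) if len(f)>20 else 0
    print("top plane slope deg x %.2f y %.2f z0 %.4f n %d"%(*np.degrees(s[:2]),s[2],len(q)),"foot front %.4f z %.4f"%(fe,np.median(f[:,2]) if len(f) else 0))
E
python3 - <<'E'
from slip import *
state(); slip("w6.pkl"); slip("w7.pkl"); slip()
E
```

```text
t 14.22 centre mm [-1.000e-02  1.320e+00  1.227e+01] corner [43.93  1.28] top y 45.43 far [-41.28  23.26] tilt 14.47 yaw 0.13 roll 0.06 F [-0.2 -6.6 -2.3] M [-1.39  0.02  0.02]
top plane slope deg x -0.36 y -0.04 z0 0.1574 n 1736 foot front 0.0447 z 0.1992
top plane slope deg x -0.44 y -0.07 z0 0.1575 n 1714 foot front 0.0448 z 0.1992
top plane slope deg x -0.31 y -0.06 z0 0.1575 n 1749 foot front 0.0484 z 0.1926
```

Request:
{"api": "step_arm", "payload": {
  "rows": [
    [-0.0001, 0.0009, 0, 0, 0, 0],
    [0, 0, 0, 0, 0, 0],
    [0, 0, 0, 0, 0, 0]
  ]
}}

```text
time: 14.65
position: [0.5452, 0.1072, 0.257]
tool_rot: [0.668, 0.733, -0.085, 0.093]
ft_force: [1.2, -9.2, -2.9]
grip_width: 0.0454
grip_force: 60.0
```

```bash
cat > avg.py <<'E'
from kin import *
def avg(n=6):
    F=[];Mo=[]
    for _ in range(n):
        o=get_obs();F.append(M.T@o["ft_force"]);Mo.append(M.T@o["moment"]);camera("wrist")
    print("avg F",np.mean(F,0).round(2),"M",np.mean(Mo,0).round(3))
E
python3 - <<'E'
from avg import *
state(); avg()
Yc=46.3
pts_=[.2525,.20,.15,.10,.05,0]
for a,b in zip(pts_[:-1],pts_[1:]):
    delta((0,Yc-6*np.sin(a),1.3,a),(0,Yc-6*np.sin(b),1.3,b))
E
```

```text
t 14.65 centre mm [ 0.    1.92 12.34] corner [44.52  1.33] top y 46.02 far [-40.68  23.35] tilt 14.49 yaw 0.14 roll 0.07 F [ 0.4 -9.2 -2.9] M [-1.57  0.02  0.03]
avg F [ 0.23 -8.89 -2.88] M [-1.616  0.047  0.011]
(0, np.float64(44.80104721210827), 1.3, 0.2525) -> (0, np.float64(45.10798401522963), 1.3, 0.2) shift mm [  0.97 -10.66   0.12] turn deg [2.996 0.273 0.   ]
(0, np.float64(45.10798401522963), 1.3, 0.2) -> (0, np.float64(45.4033712051584), 1.3, 0.15) shift mm [  0.92 -10.15  -0.43] turn deg [2.853 0.26  0.   ]
(0, np.float64(45.4033712051584), 1.3, 0.15) -> (0, np.float64(45.700999500119025), 1.3, 0.1) shift mm [  0.92 -10.11  -0.95] turn deg [2.853 0.26  0.   ]
(0, np.float64(45.700999500119025), 1.3, 0.1) -> (0, np.float64(46.00012498437593), 1.3, 0.05) shift mm [  0.91 -10.05  -1.47] turn deg [2.853 0.26  0.   ]
(0, np.float64(46.00012498437593), 1.3, 0.05) -> (0, np.float64(46.3), 1.3, 0) shift mm [ 0.91 -9.96 -1.99] turn deg [2.853 0.26  0.   ]
```

Request:
{"api": "step_arm", "payload": {
  "rows": [
    [0.0003, -0.0034, 0, 1, 0.09, 0],
    [0.0003, -0.0034, 0, 1, 0.09, 0],
    [0.0003, -0.0035, 0.0001, 1, 0.09, 0],
    [0, 0, 0, 0, 0, 0],
    [0, 0, 0, 0, 0, 0]
  ]
}}

```text
time: 15.58
position: [0.5462, 0.0967, 0.2571]
tool_rot: [0.67, 0.736, -0.068, 0.074]
ft_force: [1.1, -8.4, -3.4]
grip_width: 0.0459
grip_force: 60.0
```

```bash
python3 -c "
from avg import *
state();avg(4)"
```

```text
t 15.57 centre mm [1.000e-02 1.890e+00 1.003e+01] corner [45.01  1.27] top y 46.21 far [-41.23  18.79] tilt 11.49 yaw 0.14 roll 0.05 F [ 0.4 -8.5 -3.4] M [-1.78  0.13  0.01]
avg F [-0.13 -9.08 -3.  ] M [-1.748  0.098  0.008]
```

Request:
{"api": "step_arm", "payload": {
  "rows": [
    [0.0003, -0.0033, -0.0001, 0.95, 0.087, 0],
    [0.0003, -0.0033, -0.0001, 0.95, 0.087, 0],
    [0.0003, -0.0033, -0.0002, 0.95, 0.087, 0],
    [0, 0, 0, 0, 0, 0],
    [0, 0, 0, 0, 0, 0]
  ]
}}

```text
time: 16.4
position: [0.5471, 0.0868, 0.2567]
tool_rot: [0.671, 0.737, -0.051, 0.055]
ft_force: [0.7, -9.4, -3.0]
grip_width: 0.0457
grip_force: 60.0
```

```bash
python3 -c "
from avg import *
state();avg(4)"
```

```text
t 16.40 centre mm [0.04 1.95 7.88] corner [45.45  1.28] top y 46.35 far [-41.55  14.48] tilt 8.63 yaw 0.15 roll 0.04 F [-0.2 -9.4 -3. ] M [-1.85  0.11  0.01]
avg F [-0.64 -9.23 -2.82] M [-1.841  0.124 -0.012]
```

Request:
{"api": "step_arm", "payload": {
  "rows": [
    [0.0003, -0.0033, -0.0003, 0.95, 0.087, 0],
    [0.0003, -0.0032, -0.0003, 0.95, 0.087, 0],
    [0.0003, -0.0033, -0.0003, 0.95, 0.087, 0],
    [0, 0, 0, 0, 0, 0],
    [0, 0, 0, 0, 0, 0]
  ]
}}

```text
time: 17.23
position: [0.5479, 0.0769, 0.2557]
tool_rot: [0.672, 0.739, -0.034, 0.037]
ft_force: [0.2, -8.6, -1.9]
grip_width: 0.0455
grip_force: 60.0
```

```bash
python3 -c "
from avg import *
state();avg(4)"
```

```text
t 17.23 centre mm [0.04 2.16 5.69] corner [45.94  1.26] top y 46.54 far [-41.61  10.13] tilt 5.78 yaw 0.17 roll 0.03 F [-0.5 -8.5 -1.9] M [-1.92  0.19  0.09]
avg F [-0.48 -9.62 -2.41] M [-1.949  0.207  0.038]
```

Request:
{"api": "step_arm", "payload": {
  "rows": [
    [0.0003, -0.0033, -0.0005, 0.95, 0.087, 0],
    [0.0003, -0.0034, -0.0005, 0.95, 0.087, 0],
    [0.0003, -0.0033, -0.0005, 0.95, 0.087, 0],
    [0, 0, 0, 0, 0, 0],
    [0, 0, 0, 0, 0, 0]
  ]
}}

```text
time: 18.05
position: [0.5488, 0.0669, 0.2543]
tool_rot: [0.673, 0.739, -0.017, 0.019]
ft_force: [-0.5, -9.9, -2.3]
grip_width: 0.0456
grip_force: 60.0
```

```bash
python3 -c "
from avg import *
state();avg(4)"
```

```text
t 18.05 centre mm [0.1  2.27 3.49] corner [46.21  1.24] top y 46.51 far [-41.68   5.74] tilt 2.93 yaw 0.18 roll 0.00 F [-1.4 -9.8 -2.3] M [-1.96  0.27  0.01]
avg F [ -1.22 -10.15  -2.34] M [-2.017  0.28   0.033]
```

Request:
{"api": "step_arm", "payload": {
  "rows": [
    [0.0002, -0.0034, -0.0006, 0.97, 0.088, 0],
    [0.0002, -0.0034, -0.0007, 0.97, 0.088, 0],
    [0.0002, -0.0034, -0.0007, 0.97, 0.088, 0],
    [0, 0, 0, 0, 0, 0],
    [0, 0, 0, 0, 0, 0]
  ]
}}

```text
time: 18.88
position: [0.5496, 0.0566, 0.2523]
tool_rot: [0.673, 0.74, 0.0, 0.0]
ft_force: [-0.3, -10.2, -2.1]
grip_width: 0.0457
grip_force: 60.0
```

```bash
python3 -c "
from slip import *
from avg import *
state();avg(4); slip()"
```

```text
t 18.88 centre mm [0.09 2.41 1.29] corner [46.41  1.27] top y 46.42 far [-41.58   1.3 ] tilt 0.02 yaw 0.18 roll -0.06 F [ -1.2 -10.1  -2.1] M [-2.05  0.33 -0.01]
avg F [-0.67 -9.66 -2.4 ] M [-2.046  0.346  0.017]
top plane slope deg x -0.07 y 0.09 z0 0.1574 n 1781 foot front 0.0495 z 0.1924
```

Request:
{"api": "step_arm", "payload": {
  "rows": [
    [0, 0, -0.0005, 0, 0, 0],
    [0, 0, -0.0004, 0, 0, 0],
    [0, 0, 0, 0, 0, 0]
  ]
}}

```text
time: 19.5
position: [0.5496, 0.0567, 0.252]
tool_rot: [0.673, 0.74, 0.0, 0.001]
ft_force: [-0.7, -9.8, 1.7]
grip_width: 0.0457
grip_force: 60.0
```

Request:
{"api": "step_arm", "payload": {
  "rows": [
    [0, 0, -0.0003, 0, 0, 0],
    [0, 0, 0, 0, 0, 0]
  ]
}}

```text
time: 19.75
position: [0.5496, 0.0567, 0.2518]
tool_rot: [0.673, 0.74, 0.0, 0.001]
ft_force: [-2.1, -10.8, 1.9]
grip_width: 0.0454
grip_force: 60.0
```

```bash
python3 -c "
from avg import *
state();avg(4)"
```

```text
t 19.75 centre mm [0.18 2.44 0.8 ] corner [46.44  0.78] top y 46.44 far [-41.56   0.82] tilt 0.02 yaw 0.19 roll -0.08 F [ -3.1 -10.6   1.9] M [-1.91  0.5   0.06]
avg F [ -2.   -10.19   2.75] M [-1.92   0.519  0.053]
```

Request:
{"api": "step_arm", "payload": {
  "rows": [
    [-0.0002, -0.0005, -0.0001, 0, 0, 0],
    [-0.0001, -0.0004, 0, 0, 0, 0],
    [0, 0, 0, 0, 0, 0],
    [0, 0, 0, 0, 0, 0]
  ]
}}

```text
time: 20.45
position: [0.5495, 0.056, 0.2517]
tool_rot: [0.673, 0.739, 0.001, 0.001]
ft_force: [-1.2, -9.5, 2.0]
grip_width: 0.0454
grip_force: 60.0
```

```bash
python3 -c "
from avg import *
state();avg(4)"
```

```text
t 20.45 centre mm [0.13 1.86 0.74] corner [45.86  0.74] top y 45.86 far [-42.14   0.74] tilt 0.00 yaw 0.17 roll -0.12 F [-2.1 -9.4  2. ] M [-1.71  0.41  0.03]
avg F [-1.5  -9.2   1.84] M [-1.707  0.395  0.039]
```

Request:
{"api": "step_arm", "payload": {
  "rows": [
    [-0.0001, -0.0004, 0, 0, 0, 0],
    [-0.0001, -0.0003, 0, 0, 0, 0],
    [0, 0, 0, 0, 0, 0],
    [0, 0, 0, 0, 0, 0]
  ]
}}

```text
time: 21.15
position: [0.5494, 0.0554, 0.2517]
tool_rot: [0.673, 0.739, 0.001, 0.001]
ft_force: [-1.2, -7.7, 1.6]
grip_width: 0.0457
grip_force: 60.0
```

```bash
python3 -c "
from avg import *
state();avg(4)"
```

```text
t 21.15 centre mm [0.12 1.38 0.7 ] corner [45.38  0.72] top y 45.38 far [-42.62   0.69] tilt -0.02 yaw 0.15 roll -0.15 F [-1.9 -7.6  1.6] M [-1.59  0.34  0.05]
avg F [-1.55 -8.27  1.49] M [-1.562  0.321  0.023]
```

Request:
{"api": "step_arm", "payload": {
  "rows": [
    [0, 0, 0, 0, 0, 0],
    [0, 0, 0, 0, 0, 0],
    [0, 0, 0, 0, 0, 0]
  ],
  "squeeze": 5
}}

```text
time: 21.72
position: [0.5494, 0.0557, 0.2517]
tool_rot: [0.673, 0.739, 0.001, 0.001]
ft_force: [-0.4, -7.4, 1.4]
grip_width: 0.0458
grip_force: 5.0
```

Request:
{"api": "step_arm", "payload": {
  "rows": [
    [0, 0, 0, 0, 0, 0],
    [0, 0, 0, 0, 0, 0],
    [0, 0, 0, 0, 0, 0],
    [0, 0, 0, 0, 0, 0]
  ],
  "jaw": 0.07
}}

```text
time: 22.22
position: [0.5487, 0.0568, 0.2508]
tool_rot: [0.674, 0.739, 0.001, -0.001]
ft_force: [0.6, 0.5, -0.1]
grip_width: 0.0687
grip_force: 0.0
```

```bash
python3 -c "
from slip import *
from avg import *
avg(3); slip()"
```

```text
avg F [ 0.15  0.14 -0.32] M [-0.091  0.033  0.003]
top plane slope deg x -0.23 y 0.00 z0 0.1566 n 1868 foot front 0.0490 z 0.1911
```

Request:
{"api": "step_arm", "payload": {
  "rows": [
    [0, 0, 0.01, 0, 0, 0],
    [0, 0, 0.02, 0, 0, 0],
    [0, 0, 0.03, 0, 0, 0],
    [0, 0, 0.03, 0, 0, 0],
    [0.002, -0.02, 0, 0, 0, 0],
    [0.003, -0.03, 0, 0, 0, 0],
    [0.001, -0.012, 0, 0, 0, 0],
    [0, 0, 0, 0, 0, 0],
    [0, 0, 0, 0, 0, 0]
  ]
}}

```text
time: 23.55
position: [0.5544, -0.0051, 0.3404]
tool_rot: [0.674, 0.739, 0.001, -0.002]
ft_force: [-0.5, 0.1, -0.5]
grip_width: 0.07
grip_force: 0.0
```

```bash
python3 - <<'E'
from kin import *
import pickle
o=get_obs(); c=camera("wrist"); pickle.dump((c,o),open("w8.pkl","wb"))
print(o["time"],o["position"],o["tool_rot"])
v,u=np.mgrid[0:384,0:512]; P=pts(c,np.c_[u.ravel(),v.ravel()],o); Q=(P-P0)@M*1e3
m=(abs(Q[:,0])<21)&(Q[:,1]>-30)&(Q[:,1]<30)&(abs(Q[:,2]-48)<5); q=Q[m]
A=np.c_[q[:,:2],np.ones(len(q))]; s=np.linalg.lstsq(A,q[:,2],rcond=None)[0]; print("top plane",len(q),s.round(4),"median",np.median(q,0).round(2))
m=(abs(Q[:,2]-48)<4)&(abs(Q[:,0])<35)&(abs(Q[:,1])<60); print("top rect",cv2.minAreaRect(Q[m][:,:2].astype(np.float32)))
d=Q[(Q[:,0]>30)&(Q[:,0]<55)&(abs(Q[:,1])<60)&(abs(Q[:,2]-14)<4)]; print("deck z",np.median(d[:,2]))
d=Q[(abs(Q[:,0])<20)&(Q[:,1]<-50)&(Q[:,1]>-95)&(Q[:,2]>22)&(Q[:,2]<32)]; print("tab",len(d),d.min(0).round(2),d.max(0).round(2),np.median(d,0).round(2))
tl=P0+M@[-.035,.07,0]
im=ortho(c,o,.06,tl[0],tl[1],.0003,240,600,YAW); cv2.imwrite("pics/o8.png",im)
E
```

```text
23.55 [ 0.55439458 -0.00507756  0.34036785] [ 0.67390181  0.73881769  0.00098401 -0.00195157]
top plane 2748 [5.0000e-04 2.0000e-04 4.8502e+01] median [-0.25  0.96 48.58]
top rect ((-0.22938156127929688, 0.6626224517822266), (46.29169845581055, 63.25883483886719), 0.020919939503073692)
deck z 13.631431101539683
tab 372 [-12.24 -72.07  22.11] [ 11.26 -58.61  28.95] [ -0.09 -64.49  26.99]
```

View pics/o8.png

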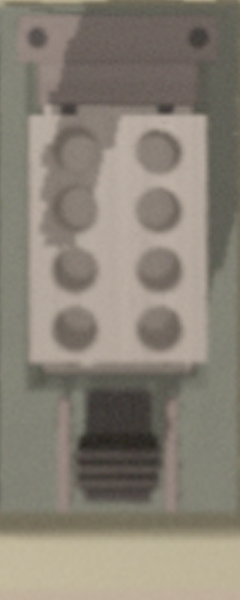

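```bash
python3 - <<'E'
from kin import *
import pickle
def reg(c,o,tag):
    v,u=np.mgrid[0:384,0:512]; P=pts(c,np.c_[u.ravel(),v.ravel()],o); Q=(P-P0)@M*1e3
    for n,x0,x1,y0,y1,z0,z1 in (("top",-20,20,-30,30,40,55),("plat R",30,34,-70,60,8,20),("deckR",42,56,-40,90,8,20),("deckL",-60,-42,-40,90,8,20),("deck+y",-30,40,80,95,8,20),("farfoot",-20,20,-42,-36,2,12),("hood",-20,20,50,60,8,20),("floor",-10,10,-10,10,-8,8),("table",70,110,-40,90,-56,-36)):
        q=Q[(Q[:,0]>x0)&(Q[:,0]<x1)&(Q[:,1]>y0)&(Q[:,1]<y1)&(Q[:,2]>z0)&(Q[:,2]<z1)]
        if len(q)>5: print(tag,n,len(q),np.median(q[:,2]).round(2),np.mean(q[:,2]).round(2))
c,o=pickle.load(open("w8.pkl","rb")); reg(c,o,"w8")
c,o=pickle.load(open("w3.pkl","rb")); reg(c,o,"w3")
E
```

```text
w8 top 2623 48.54 48.32
w8 plat R 617 13.65 13.66
w8 deckR 2321 13.68 13.69
w8 deckL 2978 13.74 13.73
w8 deck+y 1576 13.69 13.69
w8 farfoot 106 6.87 6.8
w8 hood 593 15.43 15.33
w8 table 3998 -46.31 -46.29
w3 plat R 564 13.75 13.71
w3 deckR 2163 13.67 13.68
w3 deckL 2735 13.66 13.67
w3 deck+y 1462 13.68 13.64
w3 hood 521 15.47 15.41
w3 floor 397 0.01 0.0
w3 table 3559 -46.33 -46.32
```

Request:
{"api": "step_arm", "payload": {
  "rows": [
    [-0.0016, 0.0202, 0, 0, 0, 0],
    [-0.0016, 0.0203, 0, 0, 0, 0],
    [-0.0016, 0.0203, -0.01, 0, 0, 0],
    [0, 0, -0.02, 0, 0, 0],
    [0, 0, -0.02, 0, 0, 0],
    [0, 0, -0.01, 0, 0, 0],
    [0, 0, 0, 0, 0, 0]
  ],
  "jaw": 0.0
}}

```text
time: 24.48
position: [0.5495, 0.0561, 0.2799]
tool_rot: [0.674, 0.739, 0.001, -0.002]
ft_force: [0.4, -0.1, 0.3]
grip_width: 0.0079
grip_force: 0.0
```

Request:
{"api": "step_arm", "payload": {
  "rows": [
    [0, 0, -0.002, 0, 0, 0],
    [0, 0, -0.001, 0, 0, 0],
    [0, 0, 0, 0, 0, 0]
  ]
}}

```text
time: 24.85
position: [0.55, 0.0553, 0.2782]
tool_rot: [0.674, 0.739, 0.001, -0.001]
ft_force: [-1.0, -0.1, 0.4]
grip_width: 0.0006
grip_force: 0.0
```

Request:
{"api": "step_arm", "payload": {
  "rows": [
    [0, 0, -0.001, 0, 0, 0],
    [0, 0, 0, 0, 0, 0],
    [0, 0, 0, 0, 0, 0]
  ]
}}

```text
time: 25.22
position: [0.5501, 0.0552, 0.2773]
tool_rot: [0.674, 0.739, 0.001, -0.001]
ft_force: [-0.3, -1.8, 4.4]
grip_width: 0.0002
grip_force: 2.2
```

Request:
{"api": "step_arm", "payload": {
  "rows": [
    [0, 0, -0.0005, 0, 0, 0],
    [0, 0, -0.0005, 0, 0, 0],
    [0, 0, 0, 0, 0, 0]
  ]
}}

```text
time: 25.6
position: [0.5502, 0.0552, 0.2766]
tool_rot: [0.674, 0.739, 0.001, -0.001]
ft_force: [-0.6, -1.6, 8.3]
grip_width: 0.0002
grip_force: 3.6
```

Request:
{"api": "step_arm", "payload": {
  "rows": [
    [0, 0, -0.0005, 0, 0, 0],
    [0, 0, -0.0005, 0, 0, 0],
    [0, 0, 0, 0, 0, 0]
  ]
}}

```text
time: 25.98
position: [0.55, 0.0552, 0.2765]
tool_rot: [0.674, 0.739, 0.001, -0.001]
ft_force: [-1.6, -1.4, 13.2]
grip_width: 0.0004
grip_force: 6.7
```

Request:
{"api": "step_arm", "payload": {
  "rows": [
    [0, 0, 0.015, 0, 0, 0],
    [0, 0, 0.025, 0, 0, 0],
    [0.0027, -0.0306, 0, 0, 0, 0],
    [0.0027, -0.0306, 0, 0, 0, 0],
    [0.0027, -0.0306, 0, 0, 0, 0],
    [0, 0, -0.025, 0, 0, 0],
    [0, 0, -0.025, 0, 0, 0],
    [0, 0, -0.015, 0, 0, 0],
    [0, 0, 0, 0, 0, 0],
    [0, 0, 0, 0, 0, 0]
  ]
}}

```text
time: 27.22
position: [0.5584, -0.0363, 0.2504]
tool_rot: [0.674, 0.739, 0.001, -0.001]
ft_force: [-0.7, -0.1, 0.3]
grip_width: 0.0004
grip_force: 0.0
```

```bash
python3 - <<'E'
from slip import *
o=get_obs(); p=M.T@(np.array(o["position"])-P0)*1e3; print(o["time"],"tcp pocket frame",p.round(2),"tip z above deck",p[2]-182.2-14)
c=camera("wrist"); 
v,u=np.mgrid[0:384,0:512]; P=pts(c,np.c_[u.ravel(),v.ravel()],o); Q=(P-P0)@M*1e3
for n,x0,x1,y0,y1,z0,z1 in (("top",-20,20,-30,30,40,55),("platR",30,34,-70,60,8,20),("deck+y",-30,40,80,95,8,20)):
    q=Q[(Q[:,0]>x0)&(Q[:,0]<x1)&(Q[:,1]>y0)&(Q[:,1]<y1)&(Q[:,2]>z0)&(Q[:,2]<z1)]
    if len(q)>50:
        A=np.c_[q[:,:2],np.ones(len(q))]; print(n,len(q),np.median(q[:,2]).round(2),np.linalg.lstsq(A,q[:,2],rcond=None)[0].round(4))
E
```

```text
27.225 tcp pocket frame [ 2.0000e-01 -9.1750e+01  2.0443e+02] tip z above deck 8.228261529586064
top 8506 47.52 [-7.00000e-04 -1.02000e-02  4.72623e+01]
platR 1317 13.7 [-1.93000e-02 -4.00000e-04  1.42938e+01]
```

Request:
{"api": "step_arm", "payload": {
  "rows": [
    [0, 0, 0.02, 0, 0, 0],
    [0, 0, 0.015, 0, 0, 0],
    [-0.0032, 0.035, 0, 0, 0, 0],
    [-0.0031, 0.0345, 0, 0, 0, 0],
    [0, 0, -0.005, 0, 0, 0],
    [0, 0, -0.002, 0, 0, 0],
    [0, 0, 0, 0, 0, 0]
  ]
}}

```text
time: 28.15
position: [0.552, 0.0322, 0.2778]
tool_rot: [0.674, 0.739, 0.001, -0.001]
ft_force: [0.0, -0.0, 0.5]
grip_width: 0.0007
grip_force: 0.0
```

Request:
{"api": "step_arm", "payload": {
  "rows": [
    [0, 0, -0.001, 0, 0, 0],
    [0, 0, -0.0005, 0, 0, 0],
    [0, 0, 0, 0, 0, 0]
  ]
}}

```text
time: 28.52
position: [0.5519, 0.0326, 0.2766]
tool_rot: [0.674, 0.739, 0.001, -0.001]
ft_force: [0.0, -2.5, 1.9]
grip_width: 0.0004
grip_force: 1.2
```

Request:
{"api": "step_arm", "payload": {
  "rows": [
    [0, 0, -0.0005, 0, 0, 0],
    [0, 0, -0.0005, 0, 0, 0],
    [0, 0, 0, 0, 0, 0]
  ]
}}

```text
time: 28.9
position: [0.5518, 0.0327, 0.2765]
tool_rot: [0.674, 0.739, 0.001, -0.001]
ft_force: [-1.9, -2.2, 8.9]
grip_width: 0.0006
grip_force: 4.5
```

Request:
{"api": "step_arm", "payload": {
  "rows": [
    [0, 0, 0.021, 0, 0, 0],
    [0.0032, -0.035, 0, 0, 0, 0],
    [0.0031, -0.0345, 0, 0, 0, 0],
    [0, 0, -0.025, 0, 0, 0],
    [0, 0, -0.02, 0, 0, 0],
    [0, 0, -0.003, 0, 0, 0],
    [0, 0, 0, 0, 0, 0],
    [0, 0, 0, 0, 0, 0]
  ]
}}

```text
time: 29.9
position: [0.5583, -0.0363, 0.2491]
tool_rot: [0.674, 0.739, 0.002, -0.001]
ft_force: [-0.1, 0.4, -0.1]
grip_width: 0.0005
grip_force: 0.0
```

Request:
{"api": "step_arm", "payload": {
  "rows": [
    [-0.0003, 0.003, 0, 0, 0, 0],
    [-0.0003, 0.003, 0, 0, 0, 0],
    [0, 0, 0, 0, 0, 0]
  ]
}}

```text
time: 30.28
position: [0.5573, -0.03, 0.2485]
tool_rot: [0.674, 0.739, 0.001, -0.001]
ft_force: [0.1, -0.5, -1.1]
grip_width: 0.0007
grip_force: 0.0
```

Request:
{"api": "step_arm", "payload": {
  "rows": [
    [-0.0002, 0.002, -0.001, 0, 0, 0],
    [-0.0002, 0.002, 0, 0, 0, 0],
    [0, 0, 0, 0, 0, 0]
  ]
}}

```text
time: 30.65
position: [0.5572, -0.0266, 0.2475]
tool_rot: [0.674, 0.739, 0.001, -0.001]
ft_force: [0.6, -2.8, 1.5]
grip_width: 0.0005
grip_force: 1.1
```

Request:
{"api": "step_arm", "payload": {
  "rows": [
    [-0.0001, 0.0015, 0, 0, 0, 0],
    [-0.0001, 0.0015, 0, 0, 0, 0],
    [0, 0, 0, 0, 0, 0]
  ]
}}

```text
time: 31.02
position: [0.557, -0.0233, 0.2474]
tool_rot: [0.674, 0.739, 0.001, -0.001]
ft_force: [1.0, -2.3, 1.8]
grip_width: 0.0004
grip_force: 1.1
```

Request:
{"api": "step_arm", "payload": {
  "rows": [
    [-0.0001, 0.0015, 0, 0, 0, 0],
    [-0.0001, 0.0015, 0, 0, 0, 0],
    [0, 0, 0, 0, 0, 0]
  ]
}}

```text
time: 31.4
position: [0.5567, -0.0206, 0.2474]
tool_rot: [0.674, 0.739, 0.001, -0.001]
ft_force: [0.2, -3.9, 2.4]
grip_width: 0.0008
grip_force: 2.0
```

Request:
{"api": "step_arm", "payload": {
  "rows": [
    [-0.0001, 0.0015, 0, 0, 0, 0],
    [-0.0001, 0.001, 0, 0, 0, 0],
    [0, 0, 0, 0, 0, 0]
  ]
}}

```text
time: 31.78
position: [0.5568, -0.0197, 0.2476]
tool_rot: [0.673, 0.74, -0.0, 0.0]
ft_force: [-0.2, -10.8, 3.3]
grip_width: 0.0001
grip_force: 5.5
```

Request:
{"api": "step_arm", "payload": {
  "rows": [
    [-0.0001, 0.001, 0, 0, 0, 0],
    [0, 0.0005, 0, 0, 0, 0],
    [0, 0, 0, 0, 0, 0]
  ]
}}

```text
time: 32.15
position: [0.5567, -0.0192, 0.2476]
tool_rot: [0.673, 0.74, -0.001, 0.001]
ft_force: [-1.5, -15.2, 2.1]
grip_width: 0.0001
grip_force: 7.6
```

Request:
{"api": "step_arm", "payload": {
  "rows": [
    [0, 0.0005, 0, 0, 0, 0],
    [0, 0.0005, 0, 0, 0, 0],
    [0, 0, 0, 0, 0, 0]
  ]
}}

```text
time: 32.52
position: [0.5568, -0.0188, 0.2477]
tool_rot: [0.673, 0.74, -0.001, 0.002]
ft_force: [-1.5, -18.0, 1.9]
grip_width: 0.0006
grip_force: 9.0
```

Request:
{"api": "step_arm", "payload": {
  "rows": [
    [0.0005, -0.005, 0, 0, 0, 0],
    [0.0005, -0.008, 0, 0, 0, 0],
    [0, 0, 0.025, 0, 0, 0],
    [0, 0, 0.035, 0, 0, 0],
    [0, 0, 0.035, 0, 0, 0],
    [0, 0.02, 0, 0, 0, 0],
    [0, 0.01, 0, 0, 0, 0],
    [0, 0, 0, 0, 0, 0],
    [0, 0, 0, 0, 0, 0]
  ]
}}

```text
time: 33.65
position: [0.557, 0.0018, 0.3412]
tool_rot: [0.674, 0.739, 0.0, -0.002]
ft_force: [0.5, 0.1, 0.7]
grip_width: 0.0007
grip_force: 0.0
```

```bash
python3 - <<'E'
from kin import *
import pickle
o=get_obs(); c=camera("wrist"); pickle.dump((c,o),open("w9.pkl","wb"))
print(o["time"],o["position"],o["ft_force"].round(1))
for tag,(c,o) in (("w8",pickle.load(open("w8.pkl","rb"))),("w9",(c,o))):
    v,u=np.mgrid[0:384,0:512]; P=pts(c,np.c_[u.ravel(),v.ravel()],o); Q=(P-P0)@M*1e3
    m=(abs(Q[:,0])<21)&(Q[:,1]>-30)&(Q[:,1]<30)&(abs(Q[:,2]-48)<4); q=Q[m]
    A=np.c_[q[:,:2],np.ones(len(q))]; s=np.linalg.lstsq(A,q[:,2],rcond=None)[0]; print(tag,"top plane",len(q),s.round(4),np.median(q[:,2]))
    m=(abs(Q[:,2]-48)<4)&(abs(Q[:,0])<35)&(abs(Q[:,1])<60); print("rect",cv2.minAreaRect(Q[m][:,:2].astype(np.float32)))
    d=Q[(abs(Q[:,0])<9)&(Q[:,1]<-40)&(Q[:,1]>-95)&(Q[:,2]>22)&(Q[:,2]<32)]; print("tab",len(d),np.percentile(d,[2,50,98],axis=0).round(1).tolist())
E
```

```text
33.65 [0.55703489 0.00181238 0.34116908] [0.5 0.1 0.7]
w8 top plane 2729 [8.00000e-04 0.00000e+00 4.85368e+01] 48.588615024426076
rect ((-0.22938156127929688, 0.6626224517822266), (46.29169845581055, 63.25883483886719), 0.020919939503073692)
tab 283 [[-8.5, -71.6, 22.7], [-0.1, -64.4, 27.0], [8.4, -58.7, 28.3]]
w9 top plane 2673 [-9.00000e-04  5.90000e-03  4.75623e+01] 47.59110214715259
rect ((-0.21158790588378906, 0.7230300903320312), (63.145843505859375, 46.18082046508789), 89.92469024658203)
tab 285 [[-8.4, -63.4, 23.6], [0.0, -56.2, 27.0], [8.5, -50.1, 28.5]]
```

```bash
python3 -c "
from rig import hand_in
print(hand_in())"
```

```text
the job is handed in; nothing more can be done
None
```

The eight-well block is seated flat in the pocket and the latch is pushed to its stop (about 10 mm by my estimate). The job was handed in at about 34 s, with the other block, vial and pot not touched; the hand-in returned no verdict.

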